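# Shut the recessed valve with its key

## Task

Shut the valve: take the T-handled key out of its stand, put it into the hole in the top of the valve block and, pressing only lightly, turn it until its blade finds the hidden slot and drops fully home (collar flush on the block). Then turn the key clockwise, gently, until the valve comes to its stop with the key's bar over the two ribs, and leave the key in place. Do not force the key against the block, and leave the bottle, beaker and flask standing where they are.

Things in the scene. Friction and masses are not known exactly. Their poses are not given: they have to be found in the camera images.
- key_grip (a point): Loose T-handled valve key, 220 g, upright in the stand at the start; this point is the centre of its black grip bar, z up along the stem, x along the bar. Bar 66 mm long (x), 16 mm thick (y), 16 mm high: grasp it across its thickness from above. Stem below it 12 mm thick; top of the steel collar (38 mm diameter, 4 mm thick) 49 mm below this point. A half turn of the key changes nothing.
- key_tip (a point): Middle of the lower end of the key, 78 mm below the grip point; axes as the key's. The flat blade at this end is 24 mm wide (x), 5 mm thick (y) and 8 mm high; above it a round guide of 26 mm diameter, 17 mm high, up to the collar's underside, which is 25 mm above this point.
- stand_mouth (a point): Fixed grey key stand, 70 x 70 mm and 40 mm high on a 90 x 90 mm foot; this point is the centre of its hole at the top face (30 mm diameter, 34 mm deep), z up. The key's collar rests on the top face, so the key must be raised 25 mm to come clear, plus something over.
- valve_mouth (a point): Centre of the hole in the top face of the fixed aluminium valve block (70 x 70 mm, 50 mm high, on a 110 x 70 mm foot, hose barbs on its y sides), z up, x along the two small ribs on its top. Hole 28 mm in diameter, chamfer 2 mm. Key home: collar flush on the block, grip point 53 mm above this point. Force of key on block (sum of contacts): under 25 N until home, then under 80 N.
- valve_seat (a point): Point 17.5 mm down the hole: centre of the steel spindle's flat top, cut across its full width by a slot 7.2 mm wide, 9 mm deep. Axes are the block's, NOT the slot's: the slot starts 0.39 to 1.45 rad counterclockwise (from above) of x, to be found by feel. Blade beside the slot: collar 7.5 mm above the block. It drops in only within about 0.09 rad (or half a turn) of the slot.
- valve: The valve block, origin at the centre of its underside, x along the ribs. Its spindle turns stiffly (0.15 N m) and stays where left; a push above about 12 N on a blade beside the slot may drag it. Clockwise from above shuts it, to a hard stop with the key's bar along x, over the ribs. The blade has about 0.09 rad of play in the slot.
- bottle: Loose brown reagent bottle with black cap, 36 mm across, 66 mm high, standing between stand and valve block; origin at the centre of its underside. To be left alone.
- beaker: Loose clear beaker, 77 mm across, 88 mm high, at the front edge; origin at the centre of its underside. To be left alone.
- flask: Loose conical flask, 64 mm across, 104 mm high, to the left; origin at the centre of its underside. To be left alone.
Not all that is in view belongs to the job. Leave any red look-alike of the part that bears key_grip alone.

How it is judged:
On the way, in this order (a step that is already met when the one before it is completed fails the run):
1. the key's blade has dropped into the slot: collar down on the valve block (z of key_grip in the frame of valve_mouth below 0.0555 m and horizontal distance between key_grip and valve_mouth below 0.008 m), for 0.15 s.
2. the key, fully home, is turned to the closed stop, its bar over the ribs (all of step 1 and angle between the x axis of key_grip and the x axis of valve_mouth, either way round below 0.12 rad), for 0.2 s.
At the end, for the whole second after the job is handed in: The key stands released in the valve block, fully home (collar within 2.5 mm of the block's top, within 8 mm of the hole's centre, upright within 0.12 rad), with its bar within 0.12 rad (7 degrees) of the ribs' direction, the valve thus shut (all of step 2 and angle between key_grip's own z axis and vertical below 0.12 rad); the robot touches nothing.
It fails at once if the key is pressed hard on the valve block while not yet home (more than 25 N) (z of key_grip in the frame of valve_mouth above 0.0565 m and contact force between key and valve above 25 N).
It fails at once if the key is forced against the valve block (more than 80 N) (contact force between key and valve above 80 N).
It fails at once if the bottle is knocked over or pushed away (distance of bottle from where it was at the start of the episode above 0.03 m or angle between bottle's own z axis and vertical above 0.5 rad).
It fails at once if the beaker is knocked over or pushed away (distance of beaker from where it was at the start of the episode above 0.03 m or angle between beaker's own z axis and vertical above 0.5 rad).
It fails at once if the flask is knocked over or pushed away (distance of flask from where it was at the start of the episode above 0.03 m or angle between flask's own z axis and vertical above 0.5 rad).
It also fails if it takes over 64 s, if anything falls off the work surface, if the arm or the gripper's body presses on something with over 40 N, if the wrist force passes 120 N, or if a joint passes its speed limit or range.

## Robot

A 7-joint arm with a two-finger parallel gripper is mounted at the origin on a cart in front of the work surface, level with it; the furniture and walls round the work are solid. World frame = base frame: x ahead of the robot, y to its left, z up, the work surface at z = 0. Lengths are in m, angles in rad, forces in N, time in s.
With the tool pointing down it reaches from about 0.4 to 0.875 m from the base axis. Payload 19.3 kg.
Tool frame: the origin (TCP) lies at the very end of the fingers, on their centre line; the grasp point (between the pads) lies 19 mm behind it; z points along the fingers, y is the line along which they close (so a half turn about z gives the same grasp; the last joint's range is limited). The gripper opens to 85 mm and grips with 20 to 120 N. Pads are 22 mm wide; open, the fingers measure 114 mm over their backs; the gripper's body (76 mm by 85 mm) begins 54 mm behind the grasp point. The pads swing forward as they close: fully open they stand 13 mm farther back than shut.
Start: joints at [-1.246, 0.521, -0.036, 1.599, 0.021, 1.021, -0.113], TCP at [0.24, 0.577, 0.231] pointing down, gripper open.
Joint ranges: [-2.91, 2.91], [-0.3, 2.13], [-1.5, 1.42], [0.17, 2.43], [-1.26, 4.41], [0.16, 1.93], [-2.52, 2.52]. Speed limits (rad/s): [1.89, 1.89, 2.39, 2.39, 3.01, 3.01, 3.01].

## Interface

Orientations are given as [roll, pitch, yaw] about the fixed x, y, z axes, in that order (R = Rz(yaw) Ry(pitch) Rx(roll)).
In Python, from workcell import bot gives the robot as it stands. The module is installed in compiled form; this text tells all that it offers.
- The arm moves only by the tool apply_moves, never from a script. Its arguments are lists of equal length, an entry for each row: "claw": the finger opening in m, from 0 to 0.0854; "xyz": the shift along the tool's x, y, z in m, a list of three; "twist": the turn, a rotation vector about the tool's x, y, z in rad, a list of three. A call has 1 to 20 rows; each row shifts and turns the commanded pose from where the row before left it, along the tool's axes as they then stand; what a row does not reach is not made up. A row lasts 1/10 s, in which the tool goes at most 50 mm and 8.59 degrees, less where a joint would pass 70% of its speed; a pose out of reach is approached as far as the arm can. A call with a gripper value outside its range is refused whole. The fingers move at their own pace and stop on an object; "force" is the grip in N (left out, the last holds). Time passes only in rows, so rows that do not move let the fingers close. It gives the time, the measured TCP pose, the force, the opening and the grip force at its end, in the units of the state.
- bot.observe(): the state, without advancing time (a new reading comes with each control period).
- bot.grab_frame(name): name is "scene" or "side" or "wrist"; returns a dict with "img" (384x512x3 uint8, red, green, blue), "vfov" (degrees; the focal length in pixels is half the picture's height over the tangent of half this angle, whatever the lens; pixels are square), "cx", "cy" (the principal point, pixels), "distortion" ([k1, k2, p1, p2, k3] as OpenCV has them; the pictures are not rectified), "view" (4x4, takes a point from world to camera coordinates). Camera axes: x right, y up, looking along -z (the intrinsics and any distortion apply to the point x, -y, -z); pixel columns grow to the right and rows downward; lengths in m; the calibration is good to about 2 mm. A picture is of the moment at which its call begins. There is no depth.
- bot.job_done(): hands the job in; it is judged then, once.
Trained networks look in the newest picture that a camera, given by its name, has taken for a name from the list of things; names that differ only in an ending like _2 or _b are one class to them, and where a whole thing is asked for, a point or a joint stands for the part that bears it (a point fixed in the world has none). Each returns a list of dicts, best first, with "score" (0 to 1); they miss things now and then, are a little off and sometimes report something else, mostly with a low value. They report only what shows in the picture. A call takes as long as a camera call. They do not tell look-alikes from the thing itself.
- bot.find_in(camera, query): "position" ([x, y, z] in m, in world coordinates, good to about 4 mm: the middle of the surface that is visible of it).
The state is a dict: "clock": time; "qpos": joint angles; "qd": joint speeds; "joint_efforts": joint torques, N m; "position": TCP position; "tool_rot": TCP orientation; "force": force on the tool from outside, world axes, zero at the start; "moment": the same for the moment, N m; "grip_width": finger opening in m; "finger_force": force on a finger pad.
Only numpy, scipy, OpenCV 4.12 (cv2) and the standard library are available. Lean on these libraries where they do the work, as an engineer would, in place of code of your own. Each camera call takes 0.05 s, during which the arm holds its last target. There are 200 camera calls.

## Working session

There is one attempt and no reset: what is moved stays moved. The work goes in short steps, Python scripts to look and compute and a tool call to move; the robot and the scene stay as the last step left them, time stands still between calls to the robot, and variables do not carry over. Pictures are saved under pics/ and viewed, at most 10 in all, crops included, and the job is handed in when it is done.

Besides the shell and the picture viewer there is one more tool, called after "Emit:" by a JSON object that holds its "op" and its "data". apply_moves: Moves the arm, as the interface text tells. Its arguments: {"type":"object","properties":{"claw":{"type":"array"},"xyz":{"type":"array"},"twist":{"type":"array"},"force":{"type":"number"}},"required":["claw","xyz","twist"]}

```bash
mkdir -p pics
cat > h.py <<'E'
import numpy as np, cv2
from workcell import bot
def K(f):
    h=f['img'].shape[0]; fl=h/2/np.tan(np.radians(f['vfov'])/2)
    return np.array([[fl,0,f['cx']],[0,fl,f['cy']],[0,0,1]])
def proj(f,p):
    p=np.atleast_2d(p); c=(f['view']@np.c_[p,np.ones(len(p))].T)[:3].T*[1,-1,-1]
    return cv2.projectPoints(c.reshape(-1,1,3),np.zeros(3),np.zeros(3),K(f),np.array(f['distortion'],float))[0].reshape(-1,2)
def ray(f,uv):
    n=cv2.undistortPoints(np.array([[uv]],float),K(f),np.array(f['distortion'],float))[0,0]
    d=np.array([n[0],-n[1],-1.]); V=np.linalg.inv(np.array(f['view']))
    return V[:3,3],V[:3,:3]@d
def onz(f,uv,z):
    o,d=ray(f,uv); return o+d*(z-o[2])/d[2]
def tri(obs):
    A=0;b=0
    for f,uv in obs:
        o,d=ray(f,uv); d=d/np.linalg.norm(d); P=np.eye(3)-np.outer(d,d); A=A+P;b=b+P@o
    return np.linalg.solve(A,b)
def save(f,n): cv2.imwrite('pics/'+n,f['img'][:,:,::-1])
E
python3 - <<'E'
from h import *
s=bot.observe();print({k:np.round(v,3) for k,v in s.items()})
ims=[]
for c in ['scene','side','wrist']:
    f=bot.grab_frame(c);ims.append(f['img'])
    for q in ['key_grip','stand_mouth','valve_mouth','valve','bottle','beaker','flask']:
        for d in bot.find_in(c,q)[:3]: print(c,q,np.round(d['position'],3),round(d['score'],2),proj(f,d['position']).round())
b=np.zeros((600,800,3),np.uint8)
b[:300,:400]=cv2.resize(ims[0],(400,300));b[:300,400:]=cv2.resize(ims[1],(400,300));b[300:,:400]=cv2.resize(ims[2],(400,300))
cv2.imwrite('pics/a.png',b[:,:,::-1])
E
```

```text
{'clock': np.float64(0.0), 'qpos': array([-1.246,  0.522, -0.036,  1.6  ,  0.021,  1.021, -0.113]), 'qd': array([-0.   , -0.   , -0.001,  0.001,  0.001, -0.   ,  0.002]), 'joint_efforts': array([-1.0000e-03, -9.2708e+01,  1.9800e+00, -3.6993e+01,  1.8000e-02,
        8.0000e-03, -0.0000e+00]), 'position': array([0.24 , 0.577, 0.231]), 'tool_rot': array([-3.14 ,  0.   ,  2.747]), 'force': array([-0.113,  0.032,  0.045]), 'moment': array([ 0.057,  0.014, -0.012]), 'finger_force': np.float64(0.0), 'grip_width': np.float64(0.086)}
scene key_grip [ 0.367 -0.176  0.072] 0.96 [[258. 266.]]
scene key_grip [ 0.395 -0.272  0.076] 0.83 [[302. 293.]]
scene key_grip [0.478 0.117 0.089] 0.67 [[237. 174.]]
scene stand_mouth [0.484 0.098 0.034] 0.95 [[243. 196.]]
scene valve_mouth [ 0.504 -0.221  0.036] 0.7 [[332. 270.]]
scene valve [ 0.506 -0.228  0.034] 0.95 [[335. 273.]]
scene valve [0.479 0.12  0.088] 0.52 [[237. 174.]]
scene bottle [ 0.486 -0.038  0.038] 0.7 [[273. 223.]]
scene beaker [ 0.377 -0.035  0.058] 0.59 [[228. 229.]]
scene flask [0.426 0.313 0.04 ] 0.97 [[190. 165.]]
scene flask [ 0.509 -0.225  0.038] 0.15 [[335. 270.]]
side key_grip [ 0.396 -0.274  0.074] 0.96 [[262. 264.]]
side key_grip [ 0.371 -0.178  0.068] 0.85 [[241. 239.]]
side key_grip [0.481 0.114 0.087] 0.6 [[260. 163.]]
side stand_mouth [0.474 0.094 0.028] 0.73 [[259. 185.]]
side valve_mouth [ 0.522 -0.233  0.037] 0.66 [[313. 255.]]
side valve [ 0.519 -0.228  0.035] 0.68 [[311. 255.]]
side bottle [ 0.494 -0.036  0.038] 0.73 [[278. 207.]]
side beaker [ 0.378 -0.038  0.057] 0.82 [[233. 208.]]
side flask [0.432 0.314 0.042] 0.69 [[231. 148.]]
wrist stand_mouth [0.484 0.162 0.008] 0.63 [[ 94. 373.]]
wrist valve_mouth [0.482 0.161 0.003] 0.52 [[ 95. 370.]]
wrist beaker [0.394 0.018 0.009] 0.67 [[  3. 356.]]
wrist flask [0.424 0.356 0.019] 0.66 [[171. 323.]]
```

View pics/a.png

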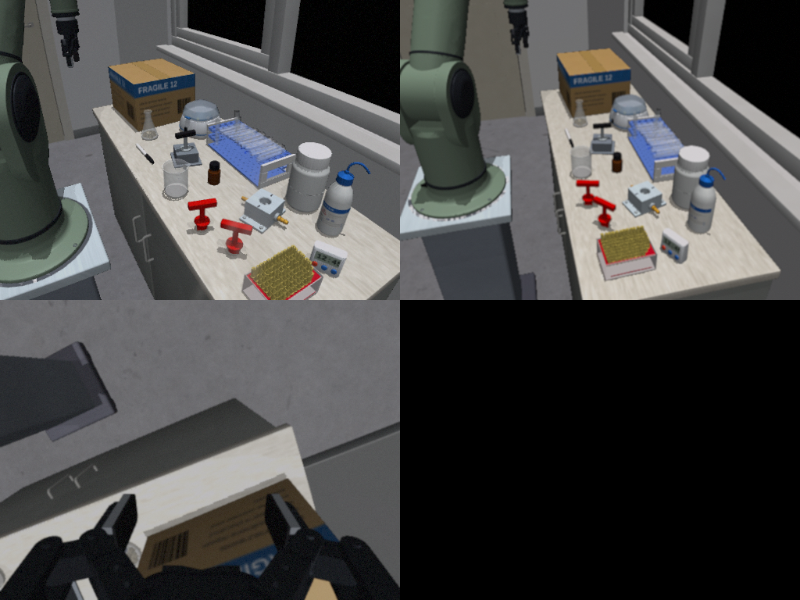

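Run:
```python
from h import *
b=np.zeros((600,800,3),np.uint8)
for i,(c,w) in enumerate([('scene',[(237,180),(335,270)]),('side',[(260,170),(311,255)])]):
    f=bot.grab_frame(c)
    for j,(u,v) in enumerate(w):
        cr=f['img'][v-38:v+37,u-50:u+50]; b[j*300:j*300+300,i*400:i*400+400]=cv2.resize(cr,(400,300),interpolation=cv2.INTER_CUBIC)
cv2.imwrite('pics/b.png',b[:,:,::-1])
```

```text
(no output)
```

View pics/b.png

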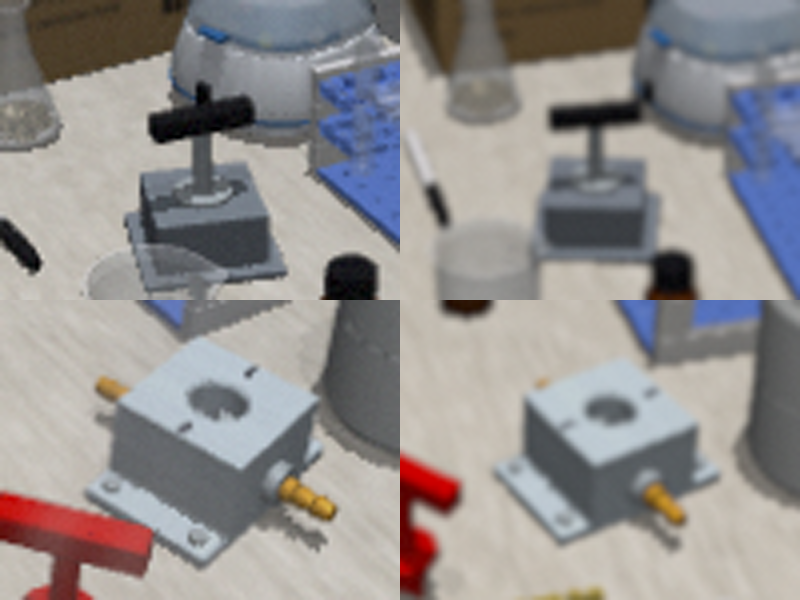

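Run:
```python
from h import *
a=bot.grab_frame('scene');b=bot.grab_frame('side')
L=tri([(a,(226.5,173.7)),(b,(248.2,161.2))]);R=tri([(a,(248.7,169)),(b,(270,160.2))])
print(L,R,(L+R)/2,np.arctan2(*(R-L)[1::-1]),np.linalg.norm(R-L))
H=tri([(a,(340,257.2)),(b,(313.7,244.5))]);print(H)
for f,p in((a,[(331.5,263.7),(347.7,250),(340,257.2)]),(b,[(303,248.2),(324,240.2),(313.7,244.5)])):
    q=[onz(f,x,.05) for x in p];d=q[1]-q[0];print(q[2],np.arctan2(d[1],d[0]))
```

```text
[0.44980128 0.11813369 0.09588969] [0.51203068 0.12057686 0.09088451] [0.48091598 0.11935527 0.0933871 ] 0.03924050380718398 0.06247815788120955
[ 0.52905124 -0.21180575  0.04969451]
[ 0.52940646 -0.21137242  0.05      ] 0.2862786330855753
[ 0.52848821 -0.21299787  0.05      ] 0.28303101187075197
```

Emit:
{"op": "apply_moves", "data": {"claw": [0.085, 0.085, 0.085, 0.085, 0.085, 0.085, 0.085, 0.085, 0.085, 0.085, 0.085, 0.085, 0.085, 0.085, 0.085], "xyz": [[0, 0, -0.04], [0, 0, -0.04], [-0.0332, -0.0275, 0], [-0.0332, -0.0275, 0], [-0.0332, -0.0275, 0], [-0.0332, -0.0275, 0], [-0.0332, -0.0275, 0], [-0.0332, -0.0275, 0], [-0.0332, -0.0275, 0], [-0.0332, -0.0275, 0], [-0.0332, -0.0275, 0], [-0.0332, -0.0275, 0], [-0.0332, -0.0275, 0], [-0.0332, -0.0275, 0], [0, 0, 0]], "twist": [[0, 0, 0], [0, 0, 0], [0, 0, 0], [0, 0, 0], [0, 0, 0], [0, 0, 0], [0, 0, 0], [0, 0, 0], [0, 0, 0], [0, 0, 0], [0, 0, 0], [0, 0, 0], [0, 0, 0], [0, 0, 0], [0, 0, 0]]}}

```text
clock: 2.9
position: [0.4831, 0.1139, 0.3115]
tool_rot: [-3.141, 0.002, 2.74]
force: [-0.8, 1.3, -1.3]
grip_width: 0.0851
finger_force: 0.0
```

Emit:
{"op": "apply_moves", "data": {"claw": [0.085, 0.085, 0.085, 0.085, 0.085, 0.085, 0.085, 0.085, 0.085, 0.085, 0.085, 0.085, 0.085, 0.085, 0.085, 0.085, 0.085, 0.085, 0.085], "xyz": [[0, 0, 0], [0, 0, 0], [0, 0, 0], [0, 0, 0], [0, 0, 0], [0, 0, 0], [0, 0, 0], [0, 0, 0], [0, 0, 0], [0, 0, 0], [0, 0, 0], [0, 0, 0], [0, 0, 0], [0, 0, 0], [0, 0, 0], [0, 0, 0], [0, 0, 0], [0, 0, 0], [0, 0, 0]], "twist": [[0, 0, 0.149], [0, 0, 0.149], [0, 0, 0.149], [0, 0, 0.149], [0, 0, 0.149], [0, 0, 0.149], [0, 0, 0.149], [0, 0, 0.149], [0, 0, 0.149], [0, 0, 0.149], [0, 0, 0.149], [0, 0, 0.149], [0, 0, 0.149], [0, 0, 0.149], [0, 0, 0.149], [0, 0, 0.149], [0, 0, 0.149], [0, 0, 0.149], [0, 0, 0]]}}

```text
clock: 4.8
position: [0.4811, 0.1194, 0.3113]
tool_rot: [3.142, 0.0, 0.062]
force: [0.2, 0.7, 0.9]
grip_width: 0.0849
finger_force: 0.0
```

Run:
```python
from h import *
s=bot.observe();print({k:np.round(s[k],3) for k in('clock','qpos','position','tool_rot','force')})
f=bot.grab_frame('wrist');save(f,'c.png');np.save('c.npy',f,allow_pickle=True)
print(proj(f,[[.481,.1194,.0934]]), np.linalg.inv(np.array(f['view']))[:3,3])
for d in bot.find_in('wrist','key_grip')[:2]:print(d)
```

```text
{'clock': np.float64(4.8), 'qpos': array([-0.905,  0.273,  0.679,  1.853, -0.193,  1.082, -1.661]), 'position': array([0.481, 0.119, 0.311]), 'tool_rot': array([3.142, 0.   , 0.062]), 'force': array([0.194, 0.654, 0.867])}
[[257.18763088 163.94709815]] [0.56510794 0.12451471 0.45276257]
{'position': [0.3964, -0.2574, 0.0541], 'score': 0.9}
{'position': [0.4844, 0.1222, 0.101], 'score': 0.83}
```

View pics/c.png

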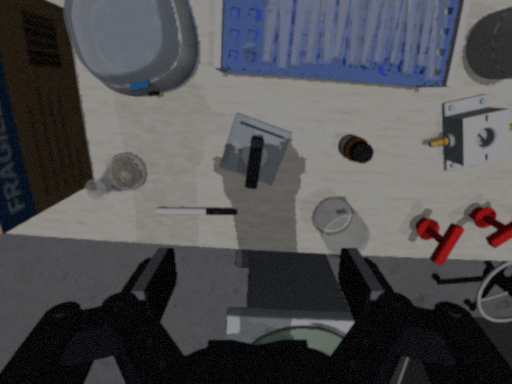

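Run:
```python
from h import *
f=np.load('c.npy',allow_pickle=True).item()
g=f['img'].max(2); m=np.zeros_like(g); m[125:195,235:275]=(g[125:195,235:275]<35)
n,l,st,c=cv2.connectedComponentsWithStats(m); i=1+st[1:,4].argmax()
r=cv2.minAreaRect(np.argwhere(l==i)[:,::-1].astype(np.float32));print(r,st[i])
P=cv2.boxPoints(r)
for z in(.0934,.1014):
    q=np.array([onz(f,p,z) for p in P]);print(z,q.mean(0),[ (np.linalg.norm(d),np.arctan2(d[1],d[0])) for d in np.diff(q,axis=0)])
print([onz(f,p,.05) for p in[(488,137)]])
```

```text
((253.86367797851562, 162.12701416015625), (11.406728744506836, 50.63190841674805), 8.365885734558105) [246 137  17  51 548]
0.0934 [0.48221542 0.12382262 0.0934    ] [(np.float64(0.06555554094939633), np.float64(-0.08981035161619501)), (np.float64(0.014073237632846118), np.float64(-1.6535729682983369)), (np.float64(0.0656712082701699), np.float64(3.063838272441067))]
0.1014 [0.48406074 0.12383803 0.1014    ] [(np.float64(0.06409616713245266), np.float64(-0.08981035161619551)), (np.float64(0.013759944290688287), np.float64(-1.6535729682983278)), (np.float64(0.06420925950903451), np.float64(3.063838272441067))]
[array([ 0.53281182, -0.20944366,  0.05      ])]
```

Emit:
{"op": "apply_moves", "data": {"claw": [0.085, 0.085, 0.085, 0.085, 0.085, 0.085], "xyz": [[0.001, -0.003, 0.04], [0, 0, 0.04], [0, 0, 0.04], [0, 0, 0.03], [0, 0, 0], [0, 0, 0]], "twist": [[0, 0, 0.14], [0, 0, 0], [0, 0, 0], [0, 0, 0], [0, 0, 0], [0, 0, 0]]}}

```text
clock: 5.5
position: [0.4823, 0.1219, 0.162]
tool_rot: [3.141, 0.0, -0.074]
force: [1.0, -0.3, 0.1]
grip_width: 0.085
finger_force: 0.0
```

Run:
```python
from h import *
s=bot.observe();print({k:np.round(s[k],3) for k in('clock','qpos','position','tool_rot','force')})
f=bot.grab_frame('wrist');save(f,'d.png');np.save('d.npy',f,allow_pickle=True)
g=f['img'].max(2);u,v=proj(f,[.482,.122,.0934])[0].astype(int);print(u,v)
m=np.zeros_like(g); sl=np.s_[max(v-70,0):v+70,max(u-50,0):u+50];m[sl]=(g[sl]<35)
n,l,st,c=cv2.connectedComponentsWithStats(m); i=1+st[1:,4].argmax()
r=cv2.minAreaRect(np.argwhere(l==i)[:,::-1].astype(np.float32));print(r,st[i])
P=cv2.boxPoints(r)
for z in(.0934,.1014):
    q=np.array([onz(f,p,z) for p in P]);print(z,q.mean(0),[ (np.linalg.norm(d),np.arctan2(d[1],d[0])) for d in np.diff(q,axis=0)])
```

```text
{'clock': np.float64(5.5), 'qpos': array([-0.804,  0.485,  0.587,  2.019, -0.39 ,  0.747, -1.624]), 'position': array([0.482, 0.122, 0.162]), 'tool_rot': array([ 3.141,  0.   , -0.074]), 'force': array([ 0.994, -0.272,  0.081])}
257 208
((255.0, 205.99996948242188), (19.999996185302734, 81.99998474121094), 0.0) [ 245  165   21   83 1594]
0.0934 [0.4820984  0.12374897 0.0934    ] [(np.float64(0.06886556693545987), np.float64(-0.08690783496295898)), (np.float64(0.014861841117085897), np.float64(-1.6439876745825888)), (np.float64(0.06885308375460521), np.float64(3.077225312781351))]
0.1014 [0.48530432 0.12344523 0.1014    ] [(np.float64(0.06624314655404726), np.float64(-0.08690783496295895)), (np.float64(0.014295897979098112), np.float64(-1.6439876745825888)), (np.float64(0.06623113873627104), np.float64(3.077225312781351))]
```

View pics/d.png

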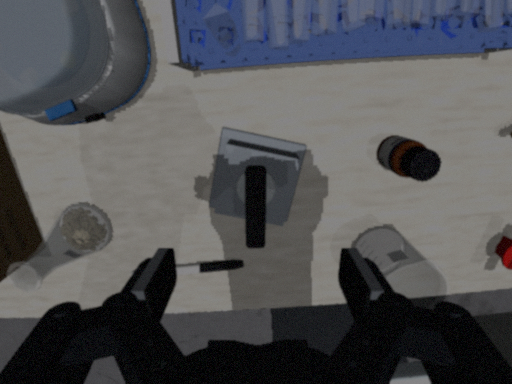

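Emit:
{"op": "apply_moves", "data": {"claw": [0.085, 0.085, 0.085, 0.085, 0.085, 0.01, 0.01, 0.01, 0.01, 0.01, 0.01, 0.01, 0.01], "xyz": [[0.002, -0.0015, 0.03], [0, 0, 0.03], [0, 0, 0.0275], [0, 0, 0], [0, 0, 0], [0, 0, 0], [0, 0, 0], [0, 0, 0], [0, 0, 0], [0, 0, 0], [0, 0, 0], [0, 0, 0], [0, 0, 0]], "twist": [[0, 0, 0.012], [0, 0, 0], [0, 0, 0], [0, 0, 0], [0, 0, 0], [0, 0, 0], [0, 0, 0], [0, 0, 0], [0, 0, 0], [0, 0, 0], [0, 0, 0], [0, 0, 0], [0, 0, 0]], "force": 60}}

```text
clock: 6.85
position: [0.4843, 0.1234, 0.0741]
tool_rot: [-3.141, -0.0, -0.087]
force: [-1.9, -0.9, 9.3]
grip_width: 0.0147
finger_force: 58.4
```

Emit:
{"op": "apply_moves", "data": {"claw": [0.01, 0.01, 0.01, 0.01, 0.01, 0.01, 0.01, 0.01], "xyz": [[0, 0, -0.01], [0, 0, -0.01], [0, 0, -0.01], [0, 0, -0.02], [0, 0, -0.04], [0, 0, -0.04], [0, 0, 0], [0, 0, 0]], "twist": [[0, 0, 0], [0, 0, 0], [0, 0, 0], [0, 0, 0], [0, 0, 0], [0, 0, 0], [0, 0, 0], [0, 0, 0]]}}

```text
clock: 7.65
position: [0.4842, 0.1239, 0.2047]
tool_rot: [-3.14, -0.001, -0.087]
force: [-0.1, -0.6, -2.7]
grip_width: 0.0147
finger_force: 59.0
```

Emit:
{"op": "apply_moves", "data": {"claw": [0.01, 0.01, 0.01, 0.01, 0.01, 0.01, 0.01, 0.01, 0.01, 0.01, 0.01, 0.01, 0.01, 0.01, 0.01], "xyz": [[0.0094, 0.0412, 0], [0.0094, 0.0412, 0], [0.0094, 0.0412, 0], [0.0094, 0.0412, 0], [0.0094, 0.0412, 0], [0.0094, 0.0412, 0], [0.0094, 0.0412, 0], [0.0094, 0.0412, 0], [0, 0, 0], [0, 0, 0], [0, 0, 0], [0, 0, 0], [0, 0, 0], [0, 0, 0], [0, 0, 0]], "twist": [[0, 0, 0], [0, 0, 0], [0, 0, 0], [0, 0, 0], [0, 0, 0], [0, 0, 0], [0, 0, 0], [0, 0, 0], [0, 0, -0.134], [0, 0, -0.134], [0, 0, -0.134], [0, 0, -0.134], [0, 0, -0.134], [0, 0, 0], [0, 0, 0]]}}

```text
clock: 9.15
position: [0.5299, -0.2115, 0.2031]
tool_rot: [-3.141, 0.001, 0.578]
force: [-0.2, -0.2, -2.0]
grip_width: 0.0152
finger_force: 59.4
```

Run:
```python
from h import *
s=bot.observe();print({k:np.round(s[k],3) for k in('clock','qpos','position','tool_rot','force','moment')})
o=[]
for c in('scene','side','wrist'):
    f=bot.grab_frame(c);np.save('e_%s.npy'%c,f,allow_pickle=True)
    p=s['position'];u,v=proj(f,[.53,-.211,.10])[0].astype(int);print(c,u,v)
    if c=='wrist': o.append(f['img'])
    else:
        u=max(u,50);o.append(cv2.resize(f['img'][v-55:v+55,u-50:u+50],(360,396),interpolation=cv2.INTER_CUBIC))
        print('crop',u-50,v-55)
b=np.zeros((600,720,3),np.uint8);b[:396,:360]=o[0];b[:396,360:]=o[1];cv2.imwrite('pics/e.png',b[:396,:,::-1])
cv2.imwrite('pics/ew.png',o[2][:,:,::-1])
```

```text
{'clock': np.float64(9.15), 'qpos': array([-0.038,  0.506,  0.443,  1.793, -0.268,  0.904, -0.468]), 'position': array([ 0.53 , -0.211,  0.203]), 'tool_rot': array([-3.141e+00,  1.000e-03,  5.780e-01]), 'force': array([-0.166, -0.151, -1.985]), 'moment': array([-0.032, -0.022,  0.025])}
scene 343 236
crop 293 181
side 315 225
crop 265 170
wrist 255 192
```

View pics/e.png

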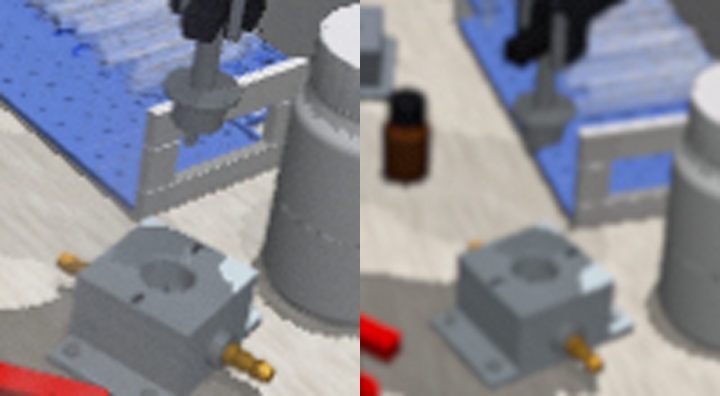

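View pics/ew.png

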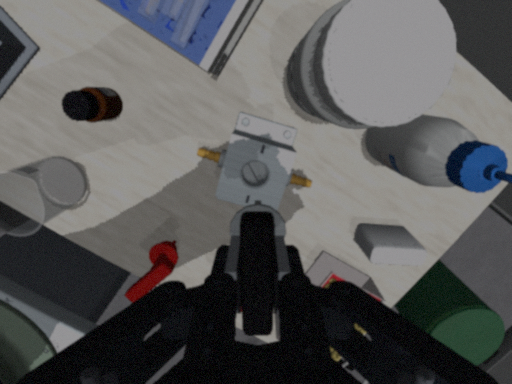

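Run:
```python
from h import *
a,b,w=[np.load('e_%s.npy'%c,allow_pickle=True).item() for c in('scene','side','wrist')]
print(tri([(a,(349.4,205.4)),(b,(315.8,199.2))]), proj(a,[.53,-.2115,.173]),proj(b,[.53,-.2115,.173]))
H=(a,(293+167/3.6,181+274/3.6)),(b,(265+174/3.6,170+269/3.6));print('hole',tri(H),[onz(f,p,.05) for f,p in H])
cr=w['img'][130:220,195:315];cr=cv2.convertScaleAbs(cr,alpha=1.6)
cv2.imwrite('pics/f.png',cv2.resize(cr,(800,600),interpolation=cv2.INTER_CUBIC)[:,:,::-1])
```

```text
[ 0.5250586  -0.21730277  0.17304296] [[349.29620388 202.85408161]] [[317.12521655 197.62655684]]
hole [ 0.52877853 -0.21052298  0.04857979] [array([ 0.52854659, -0.21059106,  0.05      ]), array([ 0.52744945, -0.21354632,  0.05      ])]
```

View pics/f.png

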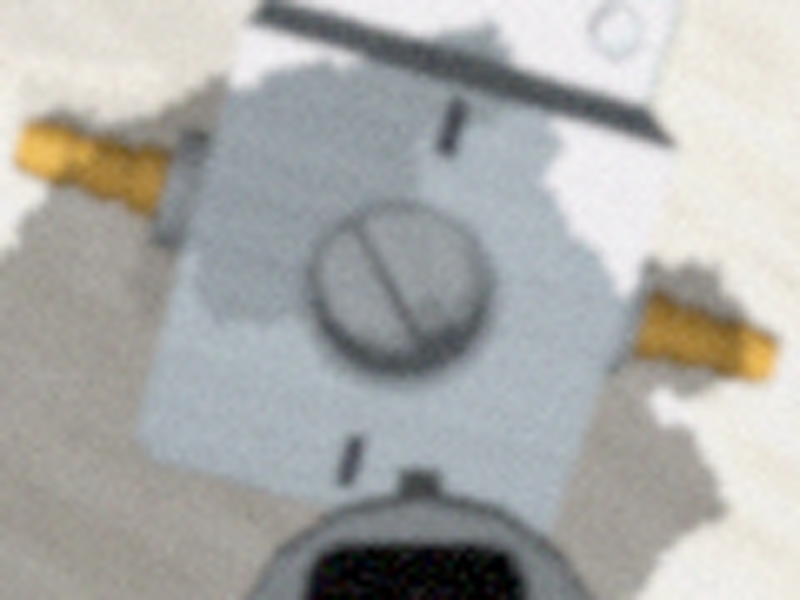

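Run:
```python
from h import *
w=np.load('e_wrist.npy',allow_pickle=True).item()
W=lambda x,y,z:onz(w,(195+(x+.5)/6.667-.5,130+(y+.5)/6.667-.5),z)
an=lambda d:np.arctan2(d[1],d[0])
s=an(W(355,220,.0325)-W(420,345,.0325));s2=an(W(355,220,.0235)-W(420,345,.0235));r=an(W(454,126,.05)-W(350,460,.05))
print('slot',s,s2,'ribs',r,'rel',s-r)
print('hole',W(402,284,.05),'ribmid',(W(454,126,.05)+W(350,460,.05))/2)
# long edges of block top, centre from corners
print(W(255,12,.05),W(670,140,.05),W(145,440,.05))
# key tip visible above collar? 
print('collar ctr proj',proj(w,[.53,-.2115,.173]),'blade')
```

```text
slot 1.0425391873768093 1.042539187376811 ribs 0.2850553945385839 rel 0.7574837928382254
hole [ 0.53415305 -0.20674018  0.05      ] ribmid [ 0.53216114 -0.20776041  0.05      ]
[ 0.55755166 -0.16500805  0.05      ] [ 0.57600199 -0.2287607   0.05      ] [ 0.48946312 -0.18611963  0.05      ]
collar ctr proj [[255.96800504 229.30332484]] blade
```

Emit:
{"op": "apply_moves", "data": {"claw": [0.01, 0.01, 0.01, 0.01, 0.01, 0.01, 0.01, 0.01], "xyz": [[0.005, -0.002, 0], [0, 0, 0], [0, 0, 0], [0, 0, 0], [0, 0, 0.03], [0, 0, 0.03], [0, 0, 0.021], [0, 0, 0]], "twist": [[0, 0, -0.116], [0, 0, -0.116], [0, 0, -0.116], [0, 0, -0.116], [0, 0, 0], [0, 0, 0], [0, 0, 0], [0, 0, 0]]}}

```text
clock: 10.1
position: [0.532, -0.2064, 0.1204]
tool_rot: [-3.137, 0.001, 1.046]
force: [-0.3, 0.6, -1.6]
grip_width: 0.0149
finger_force: 59.3
```

Run:
```python
from h import *
s=bot.observe();print({k:np.round(s[k],4) for k in('clock','qpos','position','tool_rot','force','moment')})
o=[]
for c in('scene','side','wrist'):
    f=bot.grab_frame(c);np.save('g_%s.npy'%c,f,allow_pickle=True)
    u,v=proj(f,[.53,-.209,.065])[0].astype(int)
    if c=='wrist': u,v=255,200
    o.append(cv2.resize(f['img'][v-33:v+33,u-33:u+33] if c!='wrist' else f['img'][v-60:v+60,u-60:u+60],(396,396),interpolation=cv2.INTER_CUBIC))
    print('crop',u-33,v-33)
b=np.hstack(o[:2]);cv2.imwrite('pics/g.png',cv2.convertScaleAbs(b,alpha=1.5)[:,:,::-1])
```

```text
{'clock': np.float64(10.1), 'qpos': array([ 0.0698,  0.6006,  0.2788,  1.8482, -0.235 ,  0.7292, -0.0463]), 'position': array([ 0.532 , -0.2064,  0.1204]), 'tool_rot': array([-3.1374e+00,  1.4000e-03,  1.0455e+00]), 'force': array([-0.3427,  0.5741, -1.6117]), 'moment': array([0.054 , 0.0023, 0.007 ])}
crop 307 217
crop 281 204
crop 222 167
```

View pics/g.png

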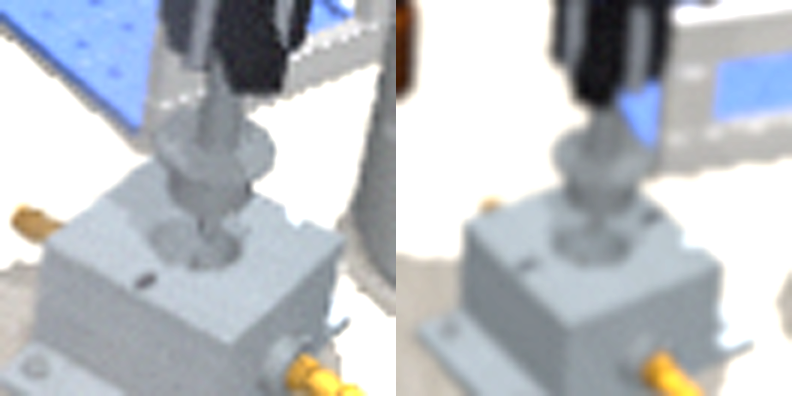

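Run:
```python
from h import *
a,b=[np.load('g_%s.npy'%c,allow_pickle=True).item() for c in('scene','side')]
C=(a,(342.8-.4,241.7-.4)),(b,(315.2-.4,229.8-.4));H=(a,(339.8-.4,257.3-.4)),(b,(313.5-.4,244-.4))
for n,X,z in(('col',C,.0884),('hole',H,.05)):
    print(n,tri(X),[onz(f,p,z).round(4) for f,p in X])
print(proj(a,[.532,-.2064,.0884]),proj(b,[.532,-.2064,.0884]))
```

```text
col [ 0.52978794 -0.21017361  0.08849119] [array([ 0.529 , -0.2111,  0.0884]), array([ 0.5304, -0.2089,  0.0884])]
hole [ 0.52751832 -0.21152126  0.05160401] [array([ 0.529 , -0.2101,  0.05  ]), array([ 0.5282, -0.2097,  0.05  ])]
[[341.99014044 239.462453  ]] [[315.12784691 228.62785862]]
```

Emit:
{"op": "apply_moves", "data": {"claw": [0.01, 0.01, 0.01, 0.01, 0.01, 0.01, 0.01], "xyz": [[0, 0, 0.005], [0, 0, 0.005], [0, 0, 0.003], [0, 0, 0.002], [0, 0, 0.001], [0, 0, 0], [0, 0, 0]], "twist": [[0, 0, 0], [0, 0, 0], [0, 0, 0], [0, 0, 0], [0, 0, 0], [0, 0, 0], [0, 0, 0]]}}

```text
clock: 10.95
position: [0.5335, -0.2071, 0.1069]
tool_rot: [3.141, 0.0, 1.047]
force: [0.2, -0.4, -2.2]
grip_width: 0.0152
finger_force: 59.4
```

Emit:
{"op": "apply_moves", "data": {"claw": [0.01, 0.01, 0.01, 0.01, 0.01, 0.01, 0.01, 0.01], "xyz": [[-0.0005, -0.0014, 0], [0, 0, 0.001], [0, 0, 0.001], [0, 0, 0.001], [0, 0, 0.001], [0, 0, 0.001], [0, 0, 0.001], [0, 0, 0]], "twist": [[0, 0, 0], [0, 0, 0], [0, 0, 0], [0, 0, 0], [0, 0, 0], [0, 0, 0], [0, 0, 0], [0, 0, 0]]}}

```text
clock: 11.75
position: [0.532, -0.2068, 0.1009]
tool_rot: [3.141, -0.0, 1.047]
force: [-0.7, 0.7, 1.6]
grip_width: 0.015
finger_force: 60.1
```

Emit:
{"op": "apply_moves", "data": {"claw": [0.01, 0.01], "xyz": [[0, 0, 0.001], [0, 0, 0]], "twist": [[0, 0, 0], [0, 0, 0]]}}

```text
clock: 11.95
position: [0.532, -0.2066, 0.1]
tool_rot: [3.142, -0.0, 1.047]
force: [0.5, 1.9, -0.9]
grip_width: 0.0151
finger_force: 59.5
```

Emit:
{"op": "apply_moves", "data": {"claw": [0.01, 0.01, 0.01], "xyz": [[0, 0, 0.001], [0, 0, 0.001], [0, 0, 0]], "twist": [[0, 0, 0], [0, 0, 0], [0, 0, 0]]}}

```text
clock: 12.25
position: [0.5318, -0.2065, 0.0975]
tool_rot: [-3.141, 0.0, 1.047]
force: [-0.4, 2.2, -2.6]
grip_width: 0.0147
finger_force: 59.4
```

Emit:
{"op": "apply_moves", "data": {"claw": [0.01, 0.01, 0.01], "xyz": [[0, 0, 0.001], [0, 0, 0.0005], [0, 0, 0]], "twist": [[0, 0, 0], [0, 0, 0], [0, 0, 0]]}}

```text
clock: 12.55
position: [0.5318, -0.2066, 0.0962]
tool_rot: [-3.141, -0.0, 1.047]
force: [-0.2, 4.0, -2.1]
grip_width: 0.0151
finger_force: 59.4
```

Emit:
{"op": "apply_moves", "data": {"claw": [0.01, 0.01, 0.01, 0.01], "xyz": [[0.0004, -0.0003, 0], [0, 0, 0.001], [0, 0, 0.001], [0, 0, 0]], "twist": [[0, 0, 0], [0, 0, 0], [0, 0, 0], [0, 0, 0]]}}

```text
clock: 12.95
position: [0.5319, -0.2063, 0.0942]
tool_rot: [3.142, 0.0, 1.047]
force: [0.3, 2.0, -2.1]
grip_width: 0.0148
finger_force: 59.5
```

Emit:
{"op": "apply_moves", "data": {"claw": [0.01, 0.01, 0.01, 0.01], "xyz": [[0, 0, 0.001], [0, 0, 0.0007], [0, 0, 0.0003], [0, 0, 0]], "twist": [[0, 0, 0], [0, 0, 0], [0, 0, 0], [0, 0, 0]]}}

```text
clock: 13.35
position: [0.5319, -0.2063, 0.0923]
tool_rot: [-3.142, 0.0, 1.047]
force: [-0.0, 1.5, -1.7]
grip_width: 0.015
finger_force: 59.5
```

Tip at about 33.3 mm; now approach the spindle in half-millimetre steps.

Emit:
{"op": "apply_moves", "data": {"claw": [0.01, 0.01, 0.01], "xyz": [[0, 0, 0.0005], [0, 0, 0.0005], [0, 0, 0]], "twist": [[0, 0, 0], [0, 0, 0], [0, 0, 0]]}}

```text
clock: 13.65
position: [0.5319, -0.2063, 0.0912]
tool_rot: [3.142, 0.0, 1.047]
force: [-1.1, 2.3, -1.6]
grip_width: 0.0149
finger_force: 59.5
```

Emit:
{"op": "apply_moves", "data": {"claw": [0.01, 0.01], "xyz": [[0, 0, 0.0005], [0, 0, 0]], "twist": [[0, 0, 0], [0, 0, 0]]}}

```text
clock: 13.85
position: [0.5319, -0.2063, 0.0908]
tool_rot: [3.142, 0.0, 1.047]
force: [-0.2, 1.5, -2.1]
grip_width: 0.0148
finger_force: 59.6
```

Emit:
{"op": "apply_moves", "data": {"claw": [0.01, 0.01], "xyz": [[0, 0, 0.0005], [0, 0, 0]], "twist": [[0, 0, 0], [0, 0, 0]]}}

```text
clock: 14.05
position: [0.5319, -0.2062, 0.0903]
tool_rot: [-3.142, -0.0, 1.047]
force: [-0.4, 2.3, -1.6]
grip_width: 0.0147
finger_force: 59.6
```

Emit:
{"op": "apply_moves", "data": {"claw": [0.01, 0.01, 0.01], "xyz": [[0, 0, 0.0005], [0, 0, 0.0005], [0, 0, 0]], "twist": [[0, 0, 0], [0, 0, 0], [0, 0, 0]]}}

```text
clock: 14.35
position: [0.5318, -0.2062, 0.0892]
tool_rot: [-3.142, 0.0, 1.047]
force: [0.5, 3.2, -1.5]
grip_width: 0.0146
finger_force: 59.5
```

Emit:
{"op": "apply_moves", "data": {"claw": [0.01, 0.01, 0.01], "xyz": [[0, 0, 0.0005], [0, 0, 0.0005], [0, 0, 0]], "twist": [[0, 0, 0], [0, 0, 0], [0, 0, 0]]}}

```text
clock: 14.65
position: [0.5318, -0.2063, 0.0882]
tool_rot: [-3.142, 0.0, 1.047]
force: [-0.3, 1.5, -2.0]
grip_width: 0.015
finger_force: 59.5
```

Emit:
{"op": "apply_moves", "data": {"claw": [0.01, 0.01, 0.01], "xyz": [[0, 0, 0.0005], [0, 0, 0.0005], [0, 0, 0]], "twist": [[0, 0, 0], [0, 0, 0], [0, 0, 0]]}}

```text
clock: 14.95
position: [0.5318, -0.2062, 0.0872]
tool_rot: [-3.141, 0.0, 1.047]
force: [-1.2, 2.4, -2.2]
grip_width: 0.0151
finger_force: 59.6
```

Emit:
{"op": "apply_moves", "data": {"claw": [0.01, 0.01, 0.01, 0.01], "xyz": [[0, 0, 0.0007], [0, 0, 0.0007], [0, 0, 0.0006], [0, 0, 0]], "twist": [[0, 0, 0], [0, 0, 0], [0, 0, 0], [0, 0, 0]]}}

```text
clock: 15.35
position: [0.5319, -0.2063, 0.0852]
tool_rot: [-3.142, 0.0, 1.047]
force: [-0.1, 2.3, -2.3]
grip_width: 0.0149
finger_force: 59.5
```

Emit:
{"op": "apply_moves", "data": {"claw": [0.01, 0.01, 0.01], "xyz": [[0, 0, 0.0005], [0, 0, 0.0003], [0, 0, 0]], "twist": [[0, 0, 0], [0, 0, 0], [0, 0, 0]]}}

```text
clock: 15.65
position: [0.5319, -0.2063, 0.0845]
tool_rot: [-3.142, 0.0, 1.047]
force: [-0.5, 2.8, -2.3]
grip_width: 0.015
finger_force: 59.6
```

Emit:
{"op": "apply_moves", "data": {"claw": [0.01, 0.01], "xyz": [[0, 0, 0.0003], [0, 0, 0]], "twist": [[0, 0, 0], [0, 0, 0]]}}

```text
clock: 15.85
position: [0.5319, -0.2063, 0.0843]
tool_rot: [3.141, -0.0, 1.047]
force: [-0.4, 3.1, 0.3]
grip_width: 0.0151
finger_force: 59.8
```

Emit:
{"op": "apply_moves", "data": {"claw": [0.01, 0.01, 0.01, 0.01, 0.01, 0.01, 0.01], "xyz": [[0.0002, -0.0001, 0], [0, 0, 0], [0, 0, 0], [0, 0, 0], [0, 0, 0], [0, 0, 0], [0, 0, 0]], "twist": [[0, 0, 0.05], [0, 0, 0.05], [0, 0, 0.05], [0, 0, 0.05], [0, 0, 0.05], [0, 0, 0.05], [0, 0, 0]]}}

```text
clock: 16.55
position: [0.532, -0.2062, 0.0842]
tool_rot: [3.141, 0.0, 0.746]
force: [0.2, 2.5, 0.2]
grip_width: 0.015
finger_force: 59.7
```

```bash
python3 -c "
from h import *
s=bot.observe();print({k:np.round(s[k],4) for k in('clock','position','tool_rot','force','moment')})"
```

```text
{'clock': np.float64(16.55), 'position': array([ 0.532 , -0.2062,  0.0842]), 'tool_rot': array([3.1411e+00, 2.0000e-04, 7.4600e-01]), 'force': array([0.2262, 2.5052, 0.247 ]), 'moment': array([ 0.349 , -0.0073,  0.0714])}
```

Turning well, with little moment. Continue to about yaw 0.33.

Emit:
{"op": "apply_moves", "data": {"claw": [0.01, 0.01, 0.01, 0.01, 0.01, 0.01, 0.01, 0.01, 0.01, 0.01], "xyz": [[0, 0, 0], [0, 0, 0], [0, 0, 0], [0, 0, 0], [0, 0, 0], [0, 0, 0], [0, 0, 0], [0, 0, 0], [0, 0, 0], [0, 0, 0]], "twist": [[0, 0, 0.05], [0, 0, 0.05], [0, 0, 0.05], [0, 0, 0.05], [0, 0, 0.05], [0, 0, 0.05], [0, 0, 0.05], [0, 0, 0.03], [0, 0, 0.03], [0, 0, 0]]}}

```text
clock: 17.55
position: [0.5322, -0.2066, 0.0844]
tool_rot: [3.14, -0.0, 0.336]
force: [3.2, -4.2, -1.7]
grip_width: 0.0149
finger_force: 59.5
```

```bash
python3 -c "
from h import *
s=bot.observe();print({k:np.round(s[k],4) for k in('clock','position','tool_rot','force','moment')})"
```

```text
{'clock': np.float64(17.55), 'position': array([ 0.5322, -0.2066,  0.0844]), 'tool_rot': array([ 3.1404e+00, -4.0000e-04,  3.3630e-01]), 'force': array([ 3.1564, -4.2413, -1.7039]), 'moment': array([-1.1777, -0.7577,  0.12  ])}
```

Emit:
{"op": "apply_moves", "data": {"claw": [0.01, 0.01, 0.01], "xyz": [[0, 0, 0], [0, 0, 0], [0, 0, 0]], "twist": [[0, 0, 0.02], [0, 0, 0.02], [0, 0, 0]]}}

```text
clock: 17.85
position: [0.5322, -0.2066, 0.0844]
tool_rot: [3.141, -0.0, 0.297]
force: [2.3, -4.8, -1.4]
grip_width: 0.015
finger_force: 59.6
```

```bash
python3 -c "
from h import *
s=bot.observe();print({k:np.round(s[k],4) for k in('clock','position','tool_rot','force','moment')})"
```

```text
{'clock': np.float64(17.85), 'position': array([ 0.5322, -0.2066,  0.0844]), 'tool_rot': array([ 3.1405e+00, -5.0000e-04,  2.9680e-01]), 'force': array([ 2.2779, -4.7666, -1.4233]), 'moment': array([-1.2546, -0.7087,  0.1298])}
```

Emit:
{"op": "apply_moves", "data": {"claw": [0.01, 0.01, 0.01], "xyz": [[0, 0, 0], [0, 0, 0], [0, 0, 0]], "twist": [[0, 0, 0.02], [0, 0, 0.02], [0, 0, 0]]}}

```text
clock: 18.15
position: [0.5322, -0.2067, 0.0844]
tool_rot: [3.14, -0.0, 0.257]
force: [2.6, -5.4, -1.9]
grip_width: 0.0151
finger_force: 59.6
```

```bash
python3 -c "
from h import *
s=bot.observe();print({k:np.round(s[k],4) for k in('clock','position','tool_rot','force','moment')})"
```

```text
{'clock': np.float64(18.15), 'position': array([ 0.5322, -0.2067,  0.0844]), 'tool_rot': array([ 3.1405e+00, -5.0000e-04,  2.5660e-01]), 'force': array([ 2.5678, -5.3678, -1.9428]), 'moment': array([-1.3042, -0.6649,  0.2075])}
```

Emit:
{"op": "apply_moves", "data": {"claw": [0.01, 0.01], "xyz": [[0, 0, 0], [0, 0, 0]], "twist": [[0, 0, 0.02], [0, 0, 0]]}}

```text
clock: 18.35
position: [0.5322, -0.2067, 0.0844]
tool_rot: [3.14, -0.001, 0.237]
force: [2.3, -4.3, -1.8]
grip_width: 0.0151
finger_force: 59.7
```

```bash
python3 -c "
from h import *
s=bot.observe();print({k:np.round(s[k],4) for k in('clock','position','tool_rot','force','moment')})"
```

```text
{'clock': np.float64(18.35), 'position': array([ 0.5322, -0.2067,  0.0844]), 'tool_rot': array([ 3.1404e+00, -6.0000e-04,  2.3680e-01]), 'force': array([ 2.2659, -4.2911, -1.7666]), 'moment': array([-1.3376, -0.7185,  0.2627])}
```

Emit:
{"op": "apply_moves", "data": {"claw": [0.01, 0.01, 0.045, 0.045, 0.045, 0.045, 0.045, 0.045], "xyz": [[0, 0, 0], [0, 0, 0], [0, 0, 0], [0, 0, 0], [0, 0, 0], [0, 0, 0], [0, 0, 0], [0, 0, 0]], "twist": [[0, 0, -0.02], [0, 0, 0], [0, 0, 0], [0, 0, 0], [0, 0, 0], [0, 0, 0], [0, 0, 0], [0, 0, 0]]}}

```text
clock: 19.15
position: [0.5319, -0.206, 0.0842]
tool_rot: [-3.142, 0.0, 0.257]
force: [0.3, -0.1, 0.7]
grip_width: 0.045
finger_force: 0.0
```

Emit:
{"op": "apply_moves", "data": {"claw": [0.045, 0.045, 0.045, 0.045, 0.045, 0.045, 0.045, 0.045], "xyz": [[0, 0, -0.01], [0, 0, -0.02], [0, 0, -0.03], [0, 0, -0.04], [0, 0, -0.04], [0, 0, -0.03], [0, 0, 0], [0, 0, 0]], "twist": [[0, 0, 0], [0, 0, 0], [0, 0, 0], [0, 0, 0], [0, 0, 0], [0, 0, 0], [0, 0, 0], [0, 0, 0]]}}

```text
clock: 19.95
position: [0.5319, -0.206, 0.2549]
tool_rot: [3.141, -0.001, 0.257]
force: [-0.0, 1.3, -1.2]
grip_width: 0.0453
finger_force: 0.0
```

Run:
```python
from h import *
s=bot.observe();print({k:np.round(s[k],4) for k in('clock','position','tool_rot','force','moment')})
f=bot.grab_frame('wrist');u,v=proj(f,[.532,-.2066,.08])[0].astype(int);print(u,v)
g=f['img'].max(2);m=np.zeros_like(g);sl=np.s_[v-60:v+60,u-40:u+40];m[sl]=g[sl]<35
n,l,st,c=cv2.connectedComponentsWithStats(m);i=1+st[1:,4].argmax()
r=cv2.minAreaRect(np.argwhere(l==i)[:,::-1].astype(np.float32));P=cv2.boxPoints(r);print(r)
q=np.array([onz(f,p,.111) for p in P]);print(q.mean(0),[(np.linalg.norm(d),np.arctan2(d[1],d[0])) for d in np.diff(q,axis=0)])
cr=cv2.convertScaleAbs(f['img'][v-60:v+60,u-80:u+80],alpha=1.6)
print('crop',u-80,v-60)
cv2.imwrite('pics/h.png',cv2.resize(cr,(800,600),interpolation=cv2.INTER_CUBIC)[:,:,::-1])
np.save('h.npy',f,allow_pickle=True)
```

```text
{'clock': np.float64(19.95), 'position': array([ 0.5319, -0.206 ,  0.2549]), 'tool_rot': array([ 3.1414e+00, -1.2000e-03,  2.5680e-01]), 'force': array([-0.0399,  1.2876, -1.1951]), 'moment': array([-0.0479,  0.0032,  0.0014])}
257 172
((258.3392639160156, 178.53411865234375), (61.120628356933594, 14.111544609069824), 88.31531524658203)
[ 0.5333372  -0.20719738  0.111     ] [(np.float64(0.013986396906393972), np.float64(-1.283910431100779)), (np.float64(0.06519778869833981), np.float64(-2.8471016041478445)), (np.float64(0.014984361426998544), np.float64(1.8598035028474968))]
crop 177 112
```

View pics/h.png

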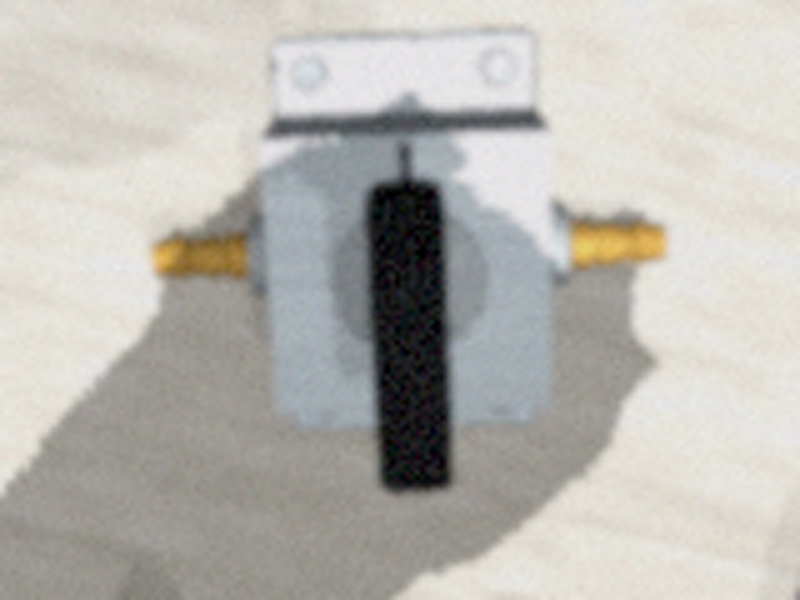

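The black bar lies over the ribs: it is vertical in the crop at about (410, 335), with the visible rib at (405, 160). Its measured direction is 0.294 rad against 0.285 for the ribs. The collar is on the block and the gripper is clear.

```bash
python3 -c "
from workcell import bot
print(bot.job_done())"
```

```text
the job is handed in; nothing more can be done
None
```

The valve is shut and the job is handed in: the key is fully home and released, with its bar within about 0.01 rad of the ribs; the hand-in returned no verdict.

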